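Release an axle bolt from a sprung plunger clamp and put it in its case

ROBOT

A 6-joint arm with a two-finger parallel gripper is mounted at the origin on the work surface. World frame = base frame: x ahead of the robot, y to its left, z up, the work surface at z = 0. Lengths are in mm, angles in rad, forces in N, time in s.
With the tool pointing down it reaches from about 300 to 775 mm from the base axis. Payload 14.6 kg.
Tool frame: the origin (TCP) lies on the centre line of the jaws, within the pads' length; the fingertips stand ahead of it and the grasp point (between the pads) is the TCP (manip.tip_reach is the z of the fingertips in the tool frame, in mm); z points along the fingers, y is the direction in which the jaws open and shut (so a half turn about z gives the same grasp; the last joint's range is limited). The gripper opens to 94 mm and grips with 3 to 60 N. Pads are 16 mm wide; open, the fingers measure 119 mm over their backs; the gripper's body (75 mm by 177 mm) begins 78 mm behind the grasp point.
Start: joints at [-1.383, 0.3, 1.521, -0, 1.321, -0.067], TCP at [138.622, -532.234, 224.446] pointing down, gripper open.
Joint ranges: [-3.03, 3.03], [-0.79, 2.21], [0.23, 2.52], [-1.04, 4.18], [0, 3.07], [-2.55, 2.55]. Speed limits (rad/s): [2.22, 2.22, 2.57, 3.14, 3.14, 3.14].

INTERFACE

Orientations are given as [roll, pitch, yaw] about the fixed x, y, z axes, in that order (R = Rz(yaw) Ry(pitch) Rx(roll)).
In Python, from cell import manip, camera, search_frame, masks_of, tip_of gives the robot as it stands.
- The arm moves only by the tool send_rows, never from a script. Its argument "plan" is a list of rows, each an object with "travel": the shift along the tool's x, y, z in mm, a list of three; "delta_rot": the turn, a rotation vector about the tool's x, y, z in degrees, a list of three; "fingers": the gripper's target within -1 to 1 (shut at 1, half-way at 0, fully open at -1). In form: [{"travel": [dx, dy, dz], "delta_rot": [wx, wy, wz], "fingers": fingers}, ...]. A call has 1 to 20 rows; each row shifts and turns the commanded pose from where the row before left it, along the tool's axes as they then stand; what a row does not reach is not made up. A row lasts 1/8 s, in which the tool goes at most 62.5 mm and 10.7 degrees, less where a joint would pass 70% of its speed; a pose out of reach is approached as far as the arm can. A call is refused whole if a number of a shift passes 62.5 or a number of a turn 10.7, either way. A call with a gripper value outside its range is refused whole. The fingers move at their own pace and stop on an object; "grip_force" is the grip in N (left out, the last holds). Time passes only in rows, so rows that do not move let the fingers close. It gives the time, the measured TCP pose, the force and the opening at its end, in the units of the state.
- manip.read_state(): the state, without advancing time (a new reading comes with each control period).
- camera(name): name is "side" or "top" or "wrist"; returns a dict with "color" (480x640x3 uint8, red, green, blue), "z_map" (480x640 float32, mm along the optical axis (not along the pixel's ray), 0 where there is no reading), "fov_y" (degrees; the focal length in pixels is half the picture's height over the tangent of half this angle, whatever the lens; pixels are square), "cx", "cy" (the principal point, pixels), "world_from_camera" (4x4, takes a point from camera to world coordinates); the wrist camera has in their place "tool_from_camera" (4x4, takes a point from camera to tool coordinates, whose origin is the TCP and whose axes are the flange's). Camera axes: x right, y up, looking along -z (the intrinsics and any distortion apply to the point x, -y, -z); pixel columns grow to the right and rows downward; lengths in mm; the calibration is good to about 2 mm. A picture is of the moment at which its call begins: read the wrist's pose just before it.
- manip.sign_off(): hands the job in, once; it reports no verdict.
Trained networks look in the newest picture that a camera, given by its name, has taken for a name from the list of things; names that differ only in an ending like _2 or _b are one class to them, and where a whole thing is asked for, a point or a joint stands for the part that bears it (a point fixed in the world has none). Each returns a list of dicts, best first, with "confidence" (0 to 1); they miss things now and then, are a little off and sometimes report something else, mostly with a low value. They report only what shows in the picture. A call takes as long as a camera call. They do not tell look-alikes from the thing itself.
- search_frame(name, camera): "at" ([x, y, z] in mm, in the coordinates of the camera as it stood for that picture, good to about 4 mm: the middle of the surface that is visible of it).
- masks_of(name, camera): "region" (480x640 bool, what is visible of it).
- tip_of(name, camera): "at" ([x, y, z] in mm, in the coordinates of the camera as it stood for that picture, good to about 4 mm: a listed point, or the origin of a listed thing).
The state is a dict: "clock": time; "joints": joint angles; "qd": joint speeds; "effort": joint torques, N m; "eef_pos": TCP position; "eef_rot": TCP orientation; "wrist_force": force on the tool from outside, world axes, zero at the start; "moment": the same for the moment, N m; "finger_gap": finger opening in mm.
Only numpy, scipy, OpenCV 4.12 (cv2) and the standard library are available. Lean on these libraries where they do the work, as an engineer would, in place of code of your own. Each camera call takes 0.05 s, during which the arm holds its last target. There are 200 camera calls.

TASK

Pull the red T-handle of the blue fixture's sprung plunger straight out along its slanted axis to its stop, twist it clockwise while it is out so that its cross pin parks on top of the slotted block, and let go of it. Then lift the titanium axle bolt out of the fixture and lower it into the open aluminium case, laying it flat on the floor of the case without dropping it. Leave the plunger parked out and the other things on the bench where they are.

Things in the scene. Friction and masses are not known exactly. Their poses are not given: they have to be found in the camera images.
- fixture: Blue base plate fixed on the bench, 170 (own x) x 210 (own y) x 12 mm, origin at its underside's centre, -x side facing the robot. Two V-blocks 18 mm wide (own y -62, +70 mm) hold the bolt along own y, axis at own x +40 mm, 60 mm above the bench. The plunger lies in the plane own y +70 mm: its axis starts on the bolt's axis and rises towards the robot along own (-0.5, 0, 0.866).
- cradle (a point): Point on the clamped bolt's axis in the fixture (own x +40 mm, y -13 mm, 60 mm above the bench); axes as the fixture.
- grip (a point): Centre of the red T-handle's crossbar: round bar 82 mm long, 16 mm thick, on a 14 mm hub. Own z: plunger axis, outward (pull direction, 30 degrees from vertical); own y: along the crossbar. Clamped, it is 165 mm from the bolt's axis along the plunger, 203 mm above the bench. The slotted aluminium block below it, 34 mm square, ends 132 mm from the bolt's axis.
- plunger (a joint): Slide of the sprung plunger in m: 0 with its rubber nose on the bolt, 0.040 at the outer stop. Its spring draws it inward: about 8 N to start pulling, 15 N at the stop. The T-handle cannot turn until it is beyond 0.032; with its pin parked on the slotted block the plunger stays at about 0.032.
- handle (a joint): Turn of the T-handle about the plunger's axis, rad: 0 as clamped (bar and cross pin along the fixture's y, pin in the block's slot), growing clockwise seen from the handle's end, looking down the axis to the bolt (a negative turn about point grip's z); end stop 1.4, little friction. Turned well over 0.6 (best 1.2) with the plunger out, the pin rests on the block when let go.
- bolt: Titanium axle bolt, 200 mm long, shaft 18 mm thick, hex head 26 mm across flats, 12 mm long. Origin on its axis at its balance point; own y along the shaft: head end at y -87 mm, threaded end at +113 mm; own z up as it lies clamped. 0.17 to 0.32 kg. Clamped, its origin is 60 mm above the bench, up to 10 mm along own y from point cradle.
- case: Open aluminium case fixed on the bench: 150 (own x) x 260 (own y) x 55 mm high, walls 4 mm, inner floor 5 mm above the bench; origin at its underside's centre, -x side facing the robot. Lid folded back to the bench on the +x side. A small cam clamp with a red lever, up to 40 mm high, stands on its -x side, to 125 mm from the origin.
- case_floor (a point): Centre of the case's inner floor, 5 mm above the bench; axes as the case.
- spacer_a: Blue anodized spacer ring, 44 mm across, 30 mm tall, standing upright; origin at the centre of its underside. Bystander.
- spacer_b: Second blue spacer ring, the same as spacer_a. Bystander.
- plug: Chrome spark plug with a white body, about 130 mm long, lying along its own x; origin on its axis, 10 mm above the bench. Bystander.
- driver: Hex driver with a red six-sided handle (28 mm across flats), about 220 mm long, lying along its own x, blade towards +x; origin on its axis, 14 mm above the bench. Bystander.
- spanner: Steel spanner, 200 mm long, lying flat. Bystander.
Mind the look-alikes: they are no part of the job. What is meant by the bolt is not turquoise or yellow, and is the larger of those in its own colour.

How it is judged (in metres and radians):
On the way, in this order (a step that is already met when the one before it is completed fails the run):
1. the plunger is pulled out to its stop (value of joint plunger above 0.0365 m), for 0.05 s.
2. the handle is twisted and let go, and the plunger stays out, parked on the block (value of joint plunger above 0.028 m and value of joint handle above 0.6 rad and contact force between the fingers and handle below 0.1 N), for 0.3 s.
3. the bolt is lowered into the case while still held by the gripper (x of bolt in the frame of case between -0.065 and 0.065 m and y of bolt in the frame of case between -0.05 and 0.05 m and height (world z) of bolt below 0.04 m and contact force between the fingers and bolt above 0.5 N), for 0.05 s.
At the end, for the whole second after the job is handed in: The bolt lies at rest inside the case, flat on its floor (axis within 5 degrees of level, its origin below 26 mm over the bench, within 65 mm in x and 50 mm in y of the case's centre), and the plunger is parked out (plunger slide above 0.028 m, handle turned more than 0.6 rad) (x of bolt in the frame of case between -0.065 and 0.065 m and y of bolt in the frame of case between -0.05 and 0.05 m and value of joint plunger above 0.028 m and value of joint handle above 0.6 rad and height (world z) of bolt below 0.026 m and angle between bolt's own y axis and vertical between 1.48 and 1.66 rad and linear speed of bolt below 0.02 m/s); the robot touches nothing.
It fails at once if another thing on the bench is moved by more than 30 mm (distance of any of spacer_a, spacer_b, plug, driver, spanner from where it was at the start of the episode above 0.03 m).
It fails at once if the bolt is taken from the fixture with the plunger still in (moved 30 mm with the plunger slide below 0.02 m) (distance of bolt from where it was at the start of the episode above 0.03 m and value of joint plunger below 0.02 m).
It also fails if it takes over 62 s, if anything falls off the work surface, if the arm or the gripper's body presses on something with over 40 N, if the wrist force passes 120 N, or if a joint passes its speed limit or range.

## Working session

There is one attempt and no reset: what is moved stays moved. The work goes in short steps, Python scripts to look and compute and a tool call to move; the robot and the scene stay as the last step left them, time stands still between calls to the robot, and variables do not carry over. Pictures are saved under pics/ and viewed, about 8 in all and at most 12, crops included, and the job is handed in when it is done.

Besides the shell and the picture viewer there is one more tool, called after ">>>" by a JSON object that holds its "api" and its "payload". send_rows: Moves the arm, as the interface text tells. Its arguments: {"type":"object","properties":{"plan":{"type":"array"},"grip_force":{"type":"number"}},"required":["plan"]}

```bash
mkdir -p pics; ls; cat > h.py <<'E'
import numpy as np, cv2
from cell import manip, camera, search_frame, masks_of, tip_of
from scipy.spatial.transform import Rotation as R
def save(c,n): cv2.imwrite('pics/'+n,c['color'][:,:,::-1])
def toW(c,p,st=None):
    M=np.array(c.get('world_from_camera') if 'world_from_camera' in c else None) if st is None else toolT(st)@np.array(c['tool_from_camera'])
    return (M@np.r_[p,1])[:3]
def toolT(st):
    T=np.eye(4);T[:3,:3]=R.from_euler('xyz',st['eef_rot']).as_matrix();T[:3,3]=st['eef_pos'];return T
def cloud(c,M):
    f=240/np.tan(np.radians(c['fov_y'])/2);z=c['z_map'];v,u=np.mgrid[:480,:640]
    P=np.stack([(u-c['cx'])/f*z,-(v-c['cy'])/f*z,-z],-1)
    return P@M[:3,:3].T+M[:3,3]
E
python3 - <<'E'
from h import *
print(manip.read_state(), manip.tip_reach)
for n in ['top','side']:
    c=camera(n);save(c,n+'1.png');print(n,c['fov_y'],c['cx'],c['cy'],[k for k in c])
    for t in ['fixture','cradle','grip','bolt','case','case_floor','spacer_a','plug','driver','spanner']:
        print(t,[(np.round(toW(c,d['at'])).tolist(),round(d['confidence'],2)) for d in tip_of(t,n)][:4])
E
cd pics; python3 -c "
import cv2,numpy as np
"
```

```text
pics
{'clock': 0.0, 'joints': array([-1.38258158e+00,  3.00479255e-01,  1.52160054e+00, -3.31207166e-05,
        1.32072903e+00, -6.66174264e-02]), 'qd': array([ 0.00019888, -0.00083668, -0.00142654, -0.00011533, -0.00108921,
        0.00035984]), 'effort': array([ 1.92975247e-03, -5.31812096e+01, -3.52735806e+01,  7.08930963e-02,
        2.44248100e-02, -5.76898401e-05]), 'eef_pos': array([ 138.57754952, -531.9904469 ,  223.87362222]), 'eef_rot': array([-3.14037704e+00, -4.89493718e-05,  2.54840359e-01]), 'wrist_force': array([-0.25996987, -0.66490899,  0.30885555]), 'moment': array([ 0.01622796,  0.03381122, -0.03189337]), 'finger_gap': 94.16643032878346} 19.0
top 44.870756372110016 317.13820321231486 231.54766562172327 ['color', 'z_map', 'fov_y', 'cx', 'cy', 'world_from_camera']
fixture [([618.0, -224.0, -2.0], 0.64)]
cradle [([656.0, -230.0, 60.0], 0.58)]
grip [([568.0, -159.0, 199.0], 0.48), ([656.0, -229.0, 61.0], 0.31)]
bolt [([593.0, -0.0, 0.0], 0.73), ([731.0, -463.0, 8.0], 0.65), ([659.0, -233.0, 64.0], 0.59), ([826.0, -125.0, 12.0], 0.59)]
case [([636.0, 225.0, 3.0], 0.83)]
case_floor [([640.0, 225.0, 6.0], 0.78)]
spacer_a [([478.0, 8.0, 1.0], 0.53), ([590.0, 2.0, -3.0], 0.47)]
plug [([375.0, -241.0, 5.0], 0.53)]
driver [([591.0, 2.0, 0.0], 0.65), ([373.0, 259.0, 15.0], 0.58)]
spanner [([594.0, 527.0, -4.0], 0.98)]
side 45.5040945811818 310.6455424589452 230.35898458372887 ['color', 'z_map', 'fov_y', 'cx', 'cy', 'world_from_camera']
fixture [([618.0, -223.0, -0.0], 0.84)]
cradle [([659.0, -228.0, 59.0], 0.7)]
grip [([562.0, -156.0, 200.0], 0.42)]
bolt [([655.0, -233.0, 57.0], 0.79), ([384.0, -445.0, 8.0], 0.51), ([727.0, -457.0, 8.0], 0.48), ([823.0, -123.0, 4.0], 0.42)]
case [([636.0, 229.0, 2.0], 0.9)]
case_floor [([638.0, 231.0, 5.0], 0.86)]
spacer_a [([473.0, 6.0, -4.0], 0.64), ([595.0, 10.0, 2.0], 0.58)]
plug [([373.0, -235.0, 4.0], 0.61)]
driver [([371.0, 261.0, 13.0], 0.59)]
spanner []
```

View pics/top1.png

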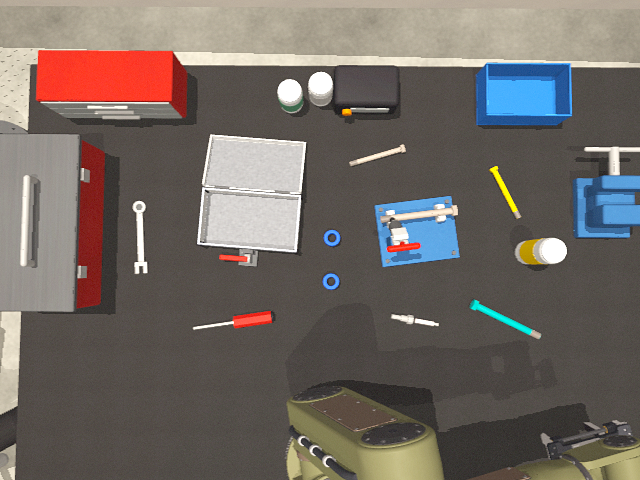

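View pics/side1.png

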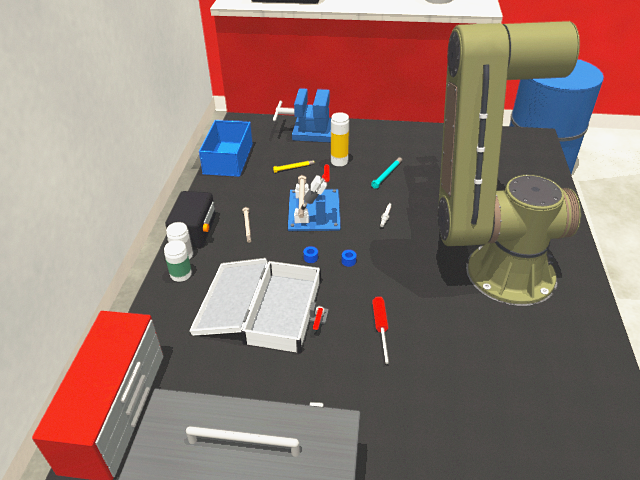

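```bash
python3 - <<'E'
from h import *
for n in ['top','side']:
    c=camera(n);P=cloud(c,np.array(c['world_from_camera']));hsv=cv2.cvtColor(c['color'],cv2.COLOR_RGB2HSV)
    red=((hsv[...,0]<8)|(hsv[...,0]>172))&(hsv[...,1]>130)
    m=red&(P[...,2]>165)&(P[...,2]<240)&(abs(P[...,0]-570)<80)&(abs(P[...,1]+160)<80)
    def rep(t,m):
        q=P[m]; 
        if len(q)<20: print(n,t,len(q));return
        xy=q[:,:2].astype(np.float32);r=cv2.minAreaRect(xy);print(n,t,len(q),q.mean(0).round(1),r,np.percentile(q,[1,99],0).round(0).tolist())
    rep('handle',m)
    blue=(abs(hsv[...,0].astype(int)-110)<15)&(hsv[...,1]>100)&(abs(P[...,2]-12)<5)&(abs(P[...,0]-618)<130)&(abs(P[...,1]+224)<150)
    rep('plate',blue)
    b=(P[...,2]>60)&(P[...,2]<80)&(abs(P[...,0]-657)<18)&(abs(P[...,1]+230)<130); rep('bolt',b)
    cs=(P[...,2]>50)&(P[...,2]<60)&(abs(P[...,0]-636)<110)&(abs(P[...,1]-227)<160); rep('case',cs)
E
```

```text
top handle 211 [ 564.7 -158.6  208.1] ((567.0578002929688, -158.75367736816406), (20.426816940307617, 77.44791412353516), 7.082871437072754) [[555.0, -196.0, 193.0], [577.0, -122.0, 215.0]]
top plate 2872 [ 609.2 -231.9   12.1] ((615.0556640625, -224.26824951171875), (170.23321533203125, 211.78179931640625), 7.519264221191406) [[525.0, -331.0, 7.0], [705.0, -117.0, 17.0]]
top bolt 524 [ 655.7 -227.1   67.7] ((657.2705688476562, -220.1436004638672), (31.41061019897461, 199.62509155273438), 1.6108207702636719) [[640.0, -318.0, 60.0], [674.0, -124.0, 78.0]]
top case 891 [680.1 221.3  54.3] ((658.1028442382812, 222.42605590820312), (265.9718017578125, 193.7220001220703), 85.76806640625) [[557.0, 89.0, 50.0], [744.0, 358.0, 60.0]]
side handle 89 [ 564.3 -149.5  205.2] ((565.947509765625, -151.44692993164062), (20.147560119628906, 79.27069854736328), 9.877067565917969) [[553.0, -189.0, 186.0], [577.0, -113.0, 213.0]]
side plate 1022 [ 603.  -199.7   11.1] ((614.5414428710938, -216.73104858398438), (169.3450927734375, 221.05508422851562), 7.702752590179443) [[525.0, -324.0, 7.0], [704.0, -110.0, 16.0]]
side bolt 199 [ 655.3 -219.9   66.4] ((653.2909545898438, -213.90087890625), (31.259204864501953, 209.79893493652344), 5.043623924255371) [[640.0, -316.0, 60.0], [673.0, -114.0, 76.0]]
side case 709 [668.4 234.3  53.6] ((657.1524047851562, 229.0299072265625), (271.4759826660156, 193.07839965820312), 85.6398696899414) [[557.0, 92.0, 50.0], [742.0, 363.0, 59.0]]
```

The blue fixture is at px (416,232) with the handle at (403,246), and the clamped bolt lies along its upper edge with the head on the right at (455,210). The open case is at (250,220). The look-alikes are the loose bolt at (378,156), the yellow one and the turquoise one. I'll work out the approach now.

```bash
cat >> h.py <<'E'
FX=np.array([616.,-222.,0]);YF=np.radians(7.5);RF=R.from_euler('z',YF).as_matrix()
def fx(p): return FX+RF@np.array(p,float)
def axes(z,x):
    z=np.array(z,float);z/=np.linalg.norm(z);x=np.array(x,float);x-=z*(x@z);x/=np.linalg.norm(x)
    return np.stack([x,np.cross(z,x),z],1)
def rows(p,Rt,n,st=None):
    """equal per-row tool-frame shifts and turn from the current pose; straight line"""
    st=st or manip.read_state();T=toolT(st);w=R.from_matrix(T[:3,:3].T@Rt).as_rotvec()
    print('dist',np.linalg.norm(np.array(p)-T[:3,3]).round(),'rot',np.degrees(w).round(1),'total tool shift',(T[:3,:3].T@(np.array(p)-T[:3,3])).round(1))
    for i in range(n):
        Ri=T[:3,:3]@R.from_rotvec(w*i/n).as_matrix();d=Ri.T@((np.array(p)-T[:3,3])/n)
        print(d.round(1).tolist(),np.degrees(w/n).round(2).tolist())
E
python3 - <<'E'
from h import *
print([a for a in dir(manip) if a[0]!='_'])
ax=RF@[-.5,0,.866];g=fx([-42.5,70,202.9]);print(g,ax)
Rg=axes(-ax,RF@[0,1,0]);rows(g+90*ax,Rg,16)
# bolt extents in fixture frame
for n in ['top','side']:
    c=camera(n);P=cloud(c,np.array(c['world_from_camera']));Q=(P-FX)@RF
    b=(Q[...,2]>61)&(Q[...,2]<80)&(abs(Q[...,0]-40)<16)&(abs(Q[...,1])<135)
    q=Q[b];print(n,np.percentile(q[:,1],[0,1,99,100]).round(1), np.histogram(q[:,1],np.arange(-125,136,10))[0],)
    s=q[(abs(q[:,1]+10)<35)];print('shaft',s.mean(0).round(1),s.min(0).round(1),s.max(0).round(1))
E
```

```text
['Unreachable', 'read_state', 'sign_off', 'tip_reach']
[ 564.72675994 -158.14622287  202.9       ] [-0.49572243 -0.0652631   0.866     ]
dist 533.0 rot [-24.5  21.7 -80.9] total tool shift [ 462.  -260.2  -56.4]
[28.9, -16.3, -3.5] [-1.53, 1.35, -5.05]
[30.3, -13.6, -3.2] [-1.53, 1.35, -5.05]
[31.4, -10.8, -2.8] [-1.53, 1.35, -5.05]
[32.3, -7.9, -2.3] [-1.53, 1.35, -5.05]
[32.9, -4.9, -1.7] [-1.53, 1.35, -5.05]
[33.3, -2.0, -1.0] [-1.53, 1.35, -5.05]
[33.3, 1.0, -0.3] [-1.53, 1.35, -5.05]
[33.1, 3.9, 0.6] [-1.53, 1.35, -5.05]
[32.6, 6.8, 1.5] [-1.53, 1.35, -5.05]
[31.8, 9.6, 2.5] [-1.53, 1.35, -5.05]
[30.8, 12.2, 3.5] [-1.53, 1.35, -5.05]
[29.5, 14.8, 4.6] [-1.53, 1.35, -5.05]
[28.0, 17.2, 5.7] [-1.53, 1.35, -5.05]
[26.2, 19.4, 6.8] [-1.53, 1.35, -5.05]
[24.2, 21.4, 8.0] [-1.53, 1.35, -5.05]
[22.1, 23.3, 9.1] [-1.53, 1.35, -5.05]
top [-103.9 -102.5   94.7   96.7] [ 0  0 35 32 28 30 35 24 26 25 22 26 23 24 23 26 23 26 19 22 29 24  5  0
  0  0]
shaft [ 38.6 -10.6  67.8] [ 29.8 -44.8  61.2] [47.8 23.7 76.1]
side [-99.6 -98.2 100.3 104. ] [ 0  0  7 22  9  8  7  9  9  7  9  6  8 10  5 10 10  8  6 14 16 13 11  0
  0  0]
shaft [ 39.7 -11.3  66.1] [ 29.9 -42.9  61.1] [46.8 22.8 74.5]
```

>>> {"api": "send_rows", "payload": {"plan": [{"travel": [28.9,-16.3,-3.5],"delta_rot": [-1.53,1.35,-5.05],"fingers": -1},{"travel": [30.3,-13.6,-3.2],"delta_rot": [-1.53,1.35,-5.05],"fingers": -1},{"travel": [31.4,-10.8,-2.8],"delta_rot": [-1.53,1.35,-5.05],"fingers": -1},{"travel": [32.3,-7.9,-2.3],"delta_rot": [-1.53,1.35,-5.05],"fingers": -1},{"travel": [32.9,-4.9,-1.7],"delta_rot": [-1.53,1.35,-5.05],"fingers": -1},{"travel": [33.3,-2.0,-1.0],"delta_rot": [-1.53,1.35,-5.05],"fingers": -1},{"travel": [33.3,1.0,-0.3],"delta_rot": [-1.53,1.35,-5.05],"fingers": -1},{"travel": [33.1,3.9,0.6],"delta_rot": [-1.53,1.35,-5.05],"fingers": -1},{"travel": [32.6,6.8,1.5],"delta_rot": [-1.53,1.35,-5.05],"fingers": -1},{"travel": [31.8,9.6,2.5],"delta_rot": [-1.53,1.35,-5.05],"fingers": -1},{"travel": [30.8,12.2,3.5],"delta_rot": [-1.53,1.35,-5.05],"fingers": -1},{"travel": [29.5,14.8,4.6],"delta_rot": [-1.53,1.35,-5.05],"fingers": -1},{"travel": [28.0,17.2,5.7],"delta_rot": [-1.53,1.35,-5.05],"fingers": -1},{"travel": [26.2,19.4,6.8],"delta_rot": [-1.53,1.35,-5.05],"fingers": -1},{"travel": [24.2,21.4,8.0],"delta_rot": [-1.53,1.35,-5.05],"fingers": -1},{"travel": [22.1,23.3,9.1],"delta_rot": [-1.53,1.35,-5.05],"fingers": -1},{"travel": [0,0,0],"delta_rot": [0,0,0],"fingers": -1},{"travel": [0,0,0],"delta_rot": [0,0,0],"fingers": -1}], "grip_force": 60}}

```text
clock: 3.55
eef_pos: [520.0, -164.5, 280.6]
eef_rot: [2.62, -0.0, 1.699]
wrist_force: [0.4, 0.3, 0.6]
finger_gap: 93.9
```

```bash
python3 - <<'E'
from h import *
st=manip.read_state();c=camera('wrist');save(c,'w1.png');M=toolT(st)@np.array(c['tool_from_camera']);print(st['joints'],M.round(2))
ax=RF@[-.5,0,.866];g=fx([-42.5,70,202.9]);Rg=axes(-ax,RF@[0,1,0])
print([((toolT(st)@np.array(c['tool_from_camera'])@np.r_[d['at'],1])[:3].round(1),d['confidence']) for d in tip_of('grip','wrist')])
P=cloud(c,np.array(c['tool_from_camera']));hsv=cv2.cvtColor(c['color'],cv2.COLOR_RGB2HSV)
m=((hsv[...,0]<8)|(hsv[...,0]>172))&(hsv[...,1]>130)&(c['z_map']>0);q=P[m];q=q[(q[:,2]>40)&(q[:,2]<110)]
print('tool-frame red',len(q),q.mean(0).round(1),np.percentile(q,[1,50,99],0).round(1).tolist(),cv2.minAreaRect(q[:,:2].astype(np.float32)))
rows(g,Rg,4)
E
```

```text
[-0.51257224  0.02023218  1.79173085  0.38020382  0.93384746 -0.80735062] [[ 8.6000e-01 -1.0000e-02 -5.1000e-01  4.3373e+02]
 [ 1.1000e-01  9.8000e-01  1.7000e-01 -1.0809e+02]
 [ 5.0000e-01 -2.0000e-01  8.4000e-01  4.1875e+02]
 [ 0.0000e+00  0.0000e+00  0.0000e+00  1.0000e+00]]
[(array([ 566.8, -156.3,  197.7]), 0.66)]
tool-frame red 2126 [ 1.4  0.4 85. ] [[-37.4, -6.7, 82.4], [1.6, 0.3, 84.7], [38.7, 8.2, 89.5]] ((-0.025897979736328125, 0.6086907386779785), (15.019861221313477, 79.91545104980469), 89.59129333496094)
dist 90.0 rot [-0.1  0.1 -0.1] total tool shift [ 0.8  0.5 90. ]
[0.2, 0.1, 22.5] [-0.02, 0.02, -0.04]
[0.2, 0.1, 22.5] [-0.02, 0.02, -0.04]
[0.2, 0.1, 22.5] [-0.02, 0.02, -0.04]
[0.2, 0.1, 22.5] [-0.02, 0.02, -0.04]
```

View pics/w1.png

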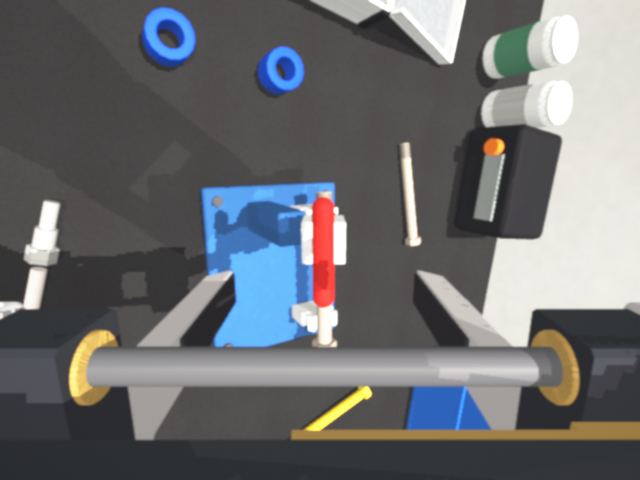

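The wrist view shows the red bar at px (323,250), centred between the jaws and parallel to the pads. Next I go in and grip.

>>> {"api": "send_rows", "payload": {"plan": [{"travel": [0.2,0.1,15],"delta_rot": [0,0,0],"fingers": -1},{"travel": [0.2,0.1,15],"delta_rot": [0,0,0],"fingers": -1},{"travel": [0.2,0.1,15],"delta_rot": [0,0,0],"fingers": -1},{"travel": [0,0.1,15],"delta_rot": [0,0,0],"fingers": -1},{"travel": [0,0.1,15],"delta_rot": [0,0,0],"fingers": -1},{"travel": [0,0,15],"delta_rot": [0,0,0],"fingers": -1},{"travel": [0,0,0],"delta_rot": [0,0,0],"fingers": -1},{"travel": [0,0,0],"delta_rot": [0,0,0],"fingers": 1},{"travel": [0,0,0],"delta_rot": [0,0,0],"fingers": 1},{"travel": [0,0,0],"delta_rot": [0,0,0],"fingers": 1},{"travel": [0,0,0],"delta_rot": [0,0,0],"fingers": 1},{"travel": [0,0,0],"delta_rot": [0,0,0],"fingers": 1},{"travel": [0,0,0],"delta_rot": [0,0,0],"fingers": 1},{"travel": [0,0,0],"delta_rot": [0,0,0],"fingers": 1}], "grip_force": 60}}

```text
clock: 5.4
eef_pos: [565.3, -157.7, 202.9]
eef_rot: [2.619, -0.0, 1.7]
wrist_force: [0.5, -0.2, 0.2]
finger_gap: 27.2
```

Still closing; I'll wait, then pull.

>>> {"api": "send_rows", "payload": {"plan": [{"travel": [0,0,0],"delta_rot": [0,0,0],"fingers": 1},{"travel": [0,0,0],"delta_rot": [0,0,0],"fingers": 1},{"travel": [0,0,0],"delta_rot": [0,0,0],"fingers": 1},{"travel": [0,0,0],"delta_rot": [0,0,0],"fingers": 1},{"travel": [0,0,-5],"delta_rot": [0,0,0],"fingers": 1},{"travel": [0,0,-5],"delta_rot": [0,0,0],"fingers": 1},{"travel": [0,0,-5],"delta_rot": [0,0,0],"fingers": 1},{"travel": [0,0,-5],"delta_rot": [0,0,0],"fingers": 1},{"travel": [0,0,0],"delta_rot": [0,0,0],"fingers": 1}]}}

```text
clock: 6.52
eef_pos: [554.4, -158.9, 219.3]
eef_rot: [2.622, -0.001, 1.701]
wrist_force: [-3.6, -4.1, -15.4]
finger_gap: 14.5
```

>>> {"api": "send_rows", "payload": {"plan": [{"travel": [0,0,-5],"delta_rot": [0,0,0],"fingers": 1},{"travel": [0,0,-5],"delta_rot": [0,0,0],"fingers": 1},{"travel": [0,0,-5],"delta_rot": [0,0,0],"fingers": 1},{"travel": [0,0,-4],"delta_rot": [0,0,0],"fingers": 1},{"travel": [0,0,-2],"delta_rot": [0,0,0],"fingers": 1},{"travel": [0,0,0],"delta_rot": [0,0,0],"fingers": 1},{"travel": [0,0,0],"delta_rot": [0,0,0],"fingers": 1}]}}

```text
clock: 7.4
eef_pos: [544.1, -160.2, 237.3]
eef_rot: [2.622, -0.001, 1.701]
wrist_force: [-2.2, -5.0, -18.9]
finger_gap: 14.5
```

```bash
python3 - <<'E'
from h import *
st=manip.read_state();ax=RF@[-.5,0,.866];g=fx([-42.5,70,202.9]);d=st['eef_pos']-g
print(d@ax,(d-ax*(d@ax)).round(1),st['wrist_force']@ax,st['wrist_force'],st['moment'],st['joints'])
E
```

```text
40.19394683975505 [-0.7  0.6 -0.4] -14.897575594720744 [ -2.22898979  -4.96807204 -18.85308036] [-0.99910111  2.23751409 -0.3388772 ] [-0.47825151  0.1082583   1.80093913  0.39428249  0.83389135 -0.81592369]
```

>>> {"api": "send_rows", "payload": {"plan": [{"travel": [0,0,-1],"delta_rot": [0,0,0],"fingers": 1},{"travel": [0,0,0],"delta_rot": [0,0,0],"fingers": 1}]}}

```text
clock: 7.65
eef_pos: [543.7, -160.2, 237.9]
eef_rot: [2.622, -0.001, 1.701]
wrist_force: [1.5, -3.7, -22.7]
finger_gap: 14.8
```

>>> {"api": "send_rows", "payload": {"plan": [{"travel": [0,0,0.5],"delta_rot": [0,0,5],"fingers": 1},{"travel": [0,0,0.5],"delta_rot": [0,0,8],"fingers": 1},{"travel": [0,0,0.5],"delta_rot": [0,0,8],"fingers": 1},{"travel": [0,0,0],"delta_rot": [0,0,8],"fingers": 1},{"travel": [0,0,0],"delta_rot": [0,0,8],"fingers": 1},{"travel": [0,0,0],"delta_rot": [0,0,8],"fingers": 1},{"travel": [0,0,0],"delta_rot": [0,0,8],"fingers": 1},{"travel": [0,0,0],"delta_rot": [0,0,8],"fingers": 1},{"travel": [0,0,0],"delta_rot": [0,0,8],"fingers": 1},{"travel": [0,0,0],"delta_rot": [0,0,0],"fingers": 1},{"travel": [0,0,0],"delta_rot": [0,0,0],"fingers": 1}]}}

```text
clock: 9.02
eef_pos: [545.4, -161.0, 238.3]
eef_rot: [2.936, -0.485, 0.546]
wrist_force: [2.2, -8.5, -16.3]
finger_gap: 14.4
```

```bash
python3 - <<'E'
from h import *
st=manip.read_state();ax=RF@[-.5,0,.866];g=fx([-42.5,70,202.9]);d=st['eef_pos']-g
print(d@ax,(d-ax*(d@ax)).round(1),st['wrist_force']@ax,st['wrist_force'],st['moment'],st['joints'])
print(np.degrees(R.from_matrix(axes(-ax,RF@[0,1,0]).T@toolT(st)[:3,:3]).as_rotvec()))
E
```

```text
40.466466416964955 [ 0.7 -0.3  0.4] -14.647397479580102 [  2.179651    -8.45748533 -16.30353033] [-1.61757969  1.18650768 -0.82073264] [-0.47834449  0.10881639  1.79900353  0.39476172  0.83077645  0.3882859 ]
[-5.08856762e-02 -1.32528015e-01  6.90717765e+01]
```

The stop was felt as a force rise, and the twist reached 69°. Next I ease the pin onto the block and let go.

>>> {"api": "send_rows", "payload": {"plan": [{"travel": [0,0,3],"delta_rot": [0,0,0],"fingers": 1},{"travel": [0,0,2.5],"delta_rot": [0,0,0],"fingers": 1},{"travel": [0,0,1],"delta_rot": [0,0,0],"fingers": 1},{"travel": [0,0,0],"delta_rot": [0,0,0],"fingers": 1},{"travel": [0,0,0],"delta_rot": [0,0,0],"fingers": 0},{"travel": [0,0,0],"delta_rot": [0,0,0],"fingers": 0},{"travel": [0,0,0],"delta_rot": [0,0,0],"fingers": 0},{"travel": [0,0,0],"delta_rot": [0,0,0],"fingers": 0},{"travel": [0,0,0],"delta_rot": [0,0,0],"fingers": 0},{"travel": [0,0,0],"delta_rot": [0,0,0],"fingers": 0},{"travel": [0,0,-15],"delta_rot": [0,0,0],"fingers": 0},{"travel": [0,0,-25],"delta_rot": [0,0,0],"fingers": 0},{"travel": [0,0,-25],"delta_rot": [0,0,0],"fingers": 0},{"travel": [0,0,-25],"delta_rot": [0,0,0],"fingers": 0},{"travel": [0,0,0],"delta_rot": [0,0,0],"fingers": 0}]}}

```text
clock: 10.9
eef_pos: [503.7, -166.1, 312.7]
eef_rot: [2.934, -0.486, 0.548]
wrist_force: [-0.1, -0.1, -0.2]
finger_gap: 46.9
```

```bash
python3 - <<'E'
from h import *
st=manip.read_state();c=camera('wrist');save(c,'w2.png')
M=toolT(st)@np.array(c['tool_from_camera']);P=cloud(c,M);hsv=cv2.cvtColor(c['color'],cv2.COLOR_RGB2HSV)
ax=RF@[-.5,0,.866];A=axes(ax,RF@[1,0,0]);o=fx([40,70,60])
Q=(P-o)@A
m=((hsv[...,0]<8)|(hsv[...,0]>172))&(hsv[...,1]>130)&(np.linalg.norm(Q-[0,0,197],axis=2)<60);q=Q[m]
print(len(q),q.mean(0).round(1),np.percentile(q[:,2],[1,50,99]).round(1),cv2.minAreaRect(q[:,:2].astype(np.float32)))
print(st['joints'],st['wrist_force'])
T=fx([40,-16,60]);Rb=axes([0,0,-1],RF@[0,1,0])
rows(T+[0,0,170],Rb,12)
E
```

```text
2058 [  2.   -0.3 202.6] [197.6 202.9 205.1] ((0.85125732421875, -1.2015743255615234), (78.44815063476562, 15.026209831237793), 20.556507110595703)
[-0.53508235 -0.03810945  1.77593947  0.37238246  1.00679893  0.40247634] [-0.09435418 -0.07989089 -0.16347579]
dist 186.0 rot [ 26.3 -18.  -67.4] total tool shift [ 47.7 110.4 142.3]
[4.0, 9.2, 11.9] [2.19, -1.5, -5.62]
[3.3, 10.0, 11.4] [2.19, -1.5, -5.62]
[2.6, 10.7, 10.9] [2.19, -1.5, -5.62]
[1.8, 11.4, 10.4] [2.19, -1.5, -5.62]
[0.9, 11.9, 10.0] [2.19, -1.5, -5.62]
[0.0, 12.3, 9.5] [2.19, -1.5, -5.62]
[-1.0, 12.6, 9.0] [2.19, -1.5, -5.62]
[-2.0, 12.8, 8.6] [2.19, -1.5, -5.62]
[-3.0, 12.9, 8.1] [2.19, -1.5, -5.62]
[-4.1, 12.8, 7.8] [2.19, -1.5, -5.62]
[-5.1, 12.7, 7.4] [2.19, -1.5, -5.62]
[-6.2, 12.4, 7.1] [2.19, -1.5, -5.62]
```

View pics/w2.png

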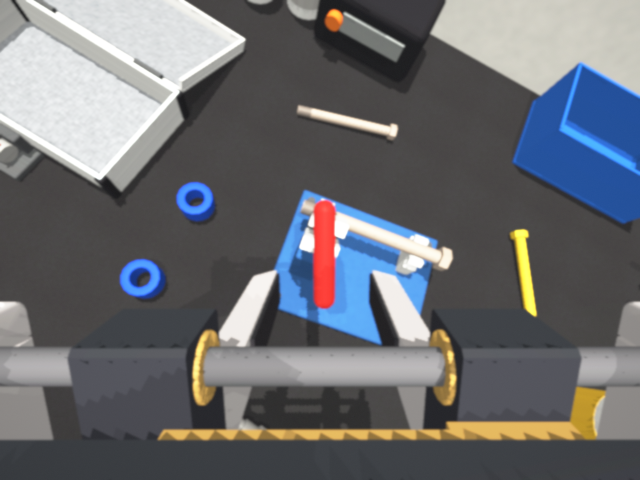

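The handle is parked at 69° with a slide of about 32 mm; the red bar is at px (324,255) and the bolt runs from (305,208) to (447,258). I'll go above the bolt, staying high.

```bash
python3 - <<'E'
from h import *
T=fx([40,-16,60]);Rb=axes([0,0,-1],RF@[0,1,0]);rows(T+[0,0,250],Rb,12)
E
```

```text
dist 168.0 rot [ 26.3 -18.  -67.4] total tool shift [ 85.  124.8  73.1]
[7.1, 10.4, 6.1] [2.19, -1.5, -5.62]
[6.2, 11.3, 5.5] [2.19, -1.5, -5.62]
[5.2, 12.0, 4.9] [2.19, -1.5, -5.62]
[4.1, 12.7, 4.3] [2.19, -1.5, -5.62]
[2.9, 13.2, 3.7] [2.19, -1.5, -5.62]
[1.7, 13.5, 3.2] [2.19, -1.5, -5.62]
[0.4, 13.7, 2.6] [2.19, -1.5, -5.62]
[-0.9, 13.8, 2.1] [2.19, -1.5, -5.62]
[-2.2, 13.7, 1.6] [2.19, -1.5, -5.62]
[-3.5, 13.5, 1.1] [2.19, -1.5, -5.62]
[-4.7, 13.1, 0.7] [2.19, -1.5, -5.62]
[-6.0, 12.6, 0.4] [2.19, -1.5, -5.62]
```

>>> {"api": "send_rows", "payload": {"plan": [{"travel": [7.1,10.4,6.1],"delta_rot": [2.19,-1.5,-5.62],"fingers": 0},{"travel": [6.2,11.3,5.5],"delta_rot": [2.19,-1.5,-5.62],"fingers": 0},{"travel": [5.2,12.0,4.9],"delta_rot": [2.19,-1.5,-5.62],"fingers": 0},{"travel": [4.1,12.7,4.3],"delta_rot": [2.19,-1.5,-5.62],"fingers": 0},{"travel": [2.9,13.2,3.7],"delta_rot": [2.19,-1.5,-5.62],"fingers": 0},{"travel": [1.7,13.5,3.2],"delta_rot": [2.19,-1.5,-5.62],"fingers": 0},{"travel": [0.4,13.7,2.6],"delta_rot": [2.19,-1.5,-5.62],"fingers": 0},{"travel": [-0.9,13.8,2.1],"delta_rot": [2.19,-1.5,-5.62],"fingers": 0},{"travel": [-2.2,13.7,1.6],"delta_rot": [2.19,-1.5,-5.62],"fingers": 0},{"travel": [-3.5,13.5,1.1],"delta_rot": [2.19,-1.5,-5.62],"fingers": 0},{"travel": [-4.7,13.1,0.7],"delta_rot": [2.19,-1.5,-5.62],"fingers": 0},{"travel": [-6.0,12.6,0.4],"delta_rot": [2.19,-1.5,-5.62],"fingers": 0},{"travel": [0,0,0],"delta_rot": [0,0,0],"fingers": 0},{"travel": [0,0,0],"delta_rot": [0,0,0],"fingers": 0}]}}

```text
clock: 12.7
eef_pos: [657.6, -232.3, 308.3]
eef_rot: [-3.14, -0.001, 1.7]
wrist_force: [-0.6, -0.5, -0.3]
finger_gap: 46.8
```

```bash
python3 - <<'E'
from h import *
st=manip.read_state();c=camera('wrist');save(c,'w3.png')
M=toolT(st)@np.array(c['tool_from_camera']);P=cloud(c,M);Q=(P-FX)@RF
b=(Q[...,2]>62)&(Q[...,2]<80)&(abs(Q[...,0]-40)<18)&(abs(Q[...,1])<135);q=Q[b]
print(np.percentile(q[:,1],[0,1,99,100]).round(1))
s=q[(q[:,1]>-48)&(q[:,1]<40)];print('shaft',np.percentile(s,[1,50,99],0).round(1), s[:,2].max(),np.polyfit(s[:,1],s[:,0],1))
print(st['joints'],[((toolT(st)@np.array(c['tool_from_camera'])@np.r_[d['at'],1])[:3].round(1),(RF.T@((M@np.r_[d['at'],1])[:3]-FX)).round(1),d['confidence']) for d in tip_of('bolt','wrist')])
rows(fx([40,-16,71]),axes([0,0,-1],RF@[0,1,0]),1)
E
```

```text
[-102.3 -100.6   96.1   97.8]
shaft [[ 32.4 -47.1  62.3]
 [ 40.2  -2.3  66.7]
 [ 48.1  39.6  69.4]] 70.33009671556538 [-1.92827683e-03  4.06199889e+01]
[-3.92254075e-01  6.23216948e-01  8.69226401e-01  6.78784334e-04
  1.65096174e+00 -5.21840127e-01] [(array([ 818.4, -123.9,   14.5]), array([213.4,  70.8,  14.5]), 0.87), (array([ 658.2, -233.7,   53.1]), array([ 40.3, -17.1,  53.1]), 0.66)]
dist 238.0 rot [-0.  -0.  -0.1] total tool shift [ -0.4   0.4 238.2]
[-0.4, 0.4, 238.2] [-0.03, -0.04, -0.05]
```

View pics/w3.png

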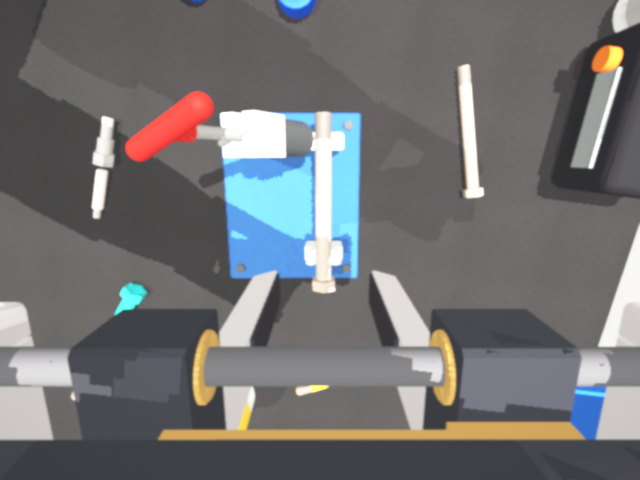

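The wrist view shows the bolt centred between the jaws (shaft px (323,200), head (323,286)), the plunger parked clear and the handle at (170,127). Now I go down and grip.

>>> {"api": "send_rows", "payload": {"plan": [{"travel": [0,0,20],"delta_rot": [0,0,0],"fingers": 0},{"travel": [0,0,25],"delta_rot": [0,0,0],"fingers": 0},{"travel": [0,0,25],"delta_rot": [0,0,0],"fingers": 0},{"travel": [0,0,25],"delta_rot": [0,0,0],"fingers": 0},{"travel": [0,0,25],"delta_rot": [0,0,0],"fingers": 0},{"travel": [0,0,25],"delta_rot": [0,0,0],"fingers": 0},{"travel": [0,0,25],"delta_rot": [0,0,0],"fingers": 0},{"travel": [0,0,20],"delta_rot": [0,0,0],"fingers": 0},{"travel": [0,0,17],"delta_rot": [0,0,0],"fingers": 0},{"travel": [0,0,15],"delta_rot": [0,0,0],"fingers": 0},{"travel": [0,0,10],"delta_rot": [0,0,0],"fingers": 0},{"travel": [0,0,5],"delta_rot": [0,0,0],"fingers": 0},{"travel": [0,0,0],"delta_rot": [0,0,0],"fingers": 1},{"travel": [0,0,0],"delta_rot": [0,0,0],"fingers": 1},{"travel": [0,0,0],"delta_rot": [0,0,0],"fingers": 1},{"travel": [0,0,0],"delta_rot": [0,0,0],"fingers": 1},{"travel": [0,0,0],"delta_rot": [0,0,0],"fingers": 1},{"travel": [0,0,0],"delta_rot": [0,0,0],"fingers": 1},{"travel": [0,0,0],"delta_rot": [0,0,0],"fingers": 1}], "grip_force": 40}}

```text
clock: 15.18
eef_pos: [656.5, -232.7, 72.4]
eef_rot: [-3.138, -0.001, 1.702]
wrist_force: [-10.2, 0.6, 6.1]
finger_gap: 16.8
```

>>> {"api": "send_rows", "payload": {"plan": [{"travel": [0,0,-5],"delta_rot": [0,0,0],"fingers": 1},{"travel": [0,0,-10],"delta_rot": [0,0,0],"fingers": 1},{"travel": [0,0,-15],"delta_rot": [0,0,0],"fingers": 1},{"travel": [0,0,-20],"delta_rot": [0,0,0],"fingers": 1},{"travel": [0,0,-20],"delta_rot": [0,0,0],"fingers": 1},{"travel": [0,0,-20],"delta_rot": [0,0,0],"fingers": 1},{"travel": [0,0,-20],"delta_rot": [0,0,0],"fingers": 1},{"travel": [0,0,-20],"delta_rot": [0,0,0],"fingers": 1},{"travel": [0,0,-20],"delta_rot": [0,0,0],"fingers": 1},{"travel": [0,0,-10],"delta_rot": [0,0,0],"fingers": 1},{"travel": [0,0,0],"delta_rot": [0,0,0],"fingers": 1},{"travel": [0,0,0],"delta_rot": [0,0,0],"fingers": 1}]}}

```text
clock: 16.68
eef_pos: [657.5, -232.3, 231.1]
eef_rot: [-3.139, -0.001, 1.702]
wrist_force: [0.1, -1.0, -3.2]
finger_gap: 17.0
```

```bash
python3 - <<'E'
from h import *
st=manip.read_state();print(st['finger_gap'],st['wrist_force'])
c=camera('wrist')
# case from top camera: inner floor
for n in ['top','side']:
    c=camera(n);P=cloud(c,np.array(c['world_from_camera']));D=P-[636,227,0]
    m=(abs(P[...,2]-5)<3.5)&(abs(D[...,0])<85)&(abs(D[...,1])<140)&(c['color'].min(2)>110)
    m=cv2.morphologyEx(m.astype(np.uint8),cv2.MORPH_OPEN,np.ones((3,3)))>0
    print(n,m.sum(),cv2.minAreaRect(P[m][:,:2].astype(np.float32)))
Rc=R.from_euler('z',-4.2,degrees=True).as_matrix()
rows([636,227,230],axes([0,0,-1],Rc@[0,1,0]),16)
E
```

```text
17.005107610237104 [ 0.14153715 -1.02549914 -3.24345555]
top 675 ((640.8935546875, 225.23553466796875), (248.49436950683594, 138.98695373535156), 85.0235824584961)
side 756 ((643.9183349609375, 208.59019470214844), (214.6207733154297, 132.58642578125), 86.20600891113281)
dist 460.0 rot [-0.1 -0.  11.7] total tool shift [458.2  38.9   1.7]
[28.6, 2.4, 0.1] [-0.01, -0.0, 0.73]
[28.7, 2.1, 0.1] [-0.01, -0.0, 0.73]
[28.7, 1.7, 0.1] [-0.01, -0.0, 0.73]
[28.7, 1.3, 0.1] [-0.01, -0.0, 0.73]
[28.7, 1.0, 0.1] [-0.01, -0.0, 0.73]
[28.7, 0.6, 0.1] [-0.01, -0.0, 0.73]
[28.7, 0.2, 0.1] [-0.01, -0.0, 0.73]
[28.7, -0.1, 0.1] [-0.01, -0.0, 0.73]
[28.7, -0.5, 0.1] [-0.01, -0.0, 0.73]
[28.7, -0.9, 0.1] [-0.01, -0.0, 0.73]
[28.7, -1.2, 0.1] [-0.01, -0.0, 0.73]
[28.7, -1.6, 0.1] [-0.01, -0.0, 0.73]
[28.7, -2.0, 0.1] [-0.01, -0.0, 0.73]
[28.6, -2.3, 0.1] [-0.01, -0.0, 0.73]
[28.6, -2.7, 0.1] [-0.01, -0.0, 0.73]
[28.6, -3.1, 0.1] [-0.01, -0.0, 0.73]
```

>>> {"api": "send_rows", "payload": {"plan": [{"travel": [15,1.3,0],"delta_rot": [0,0,0.3],"fingers": 1},{"travel": [28.7,2.2,0],"delta_rot": [0,0,0.73],"fingers": 1},{"travel": [28.7,1.8,0],"delta_rot": [0,0,0.73],"fingers": 1},{"travel": [28.7,1.4,0],"delta_rot": [0,0,0.73],"fingers": 1},{"travel": [28.7,1.0,0],"delta_rot": [0,0,0.73],"fingers": 1},{"travel": [28.7,0.6,0],"delta_rot": [0,0,0.73],"fingers": 1},{"travel": [28.7,0.2,0],"delta_rot": [0,0,0.73],"fingers": 1},{"travel": [28.7,-0.1,0],"delta_rot": [0,0,0.73],"fingers": 1},{"travel": [28.7,-0.5,0],"delta_rot": [0,0,0.73],"fingers": 1},{"travel": [28.7,-0.9,0],"delta_rot": [0,0,0.73],"fingers": 1},{"travel": [28.7,-1.2,0],"delta_rot": [0,0,0.73],"fingers": 1},{"travel": [28.7,-1.6,0],"delta_rot": [0,0,0.73],"fingers": 1},{"travel": [28.7,-2.0,0],"delta_rot": [0,0,0.73],"fingers": 1},{"travel": [28.7,-2.3,0],"delta_rot": [0,0,0.73],"fingers": 1},{"travel": [28.7,-2.7,0],"delta_rot": [0,0,0.73],"fingers": 1},{"travel": [20,-2,0],"delta_rot": [0,0,0.73],"fingers": 1},{"travel": [12,-1,0],"delta_rot": [0,0,0.73],"fingers": 1},{"travel": [0,0,0],"delta_rot": [0,0,0.4],"fingers": 1},{"travel": [0,0,0],"delta_rot": [0,0,0],"fingers": 1},{"travel": [0,0,0],"delta_rot": [0,0,0],"fingers": 1}]}}

```text
clock: 19.32
eef_pos: [634.4, 215.8, 232.3]
eef_rot: [-3.141, -0.0, 1.486]
wrist_force: [0.1, -0.5, -2.8]
finger_gap: 17.1
```

```bash
python3 - <<'E'
from h import *
st=manip.read_state();c=camera('wrist');save(c,'w4.png')
Tc=np.array(c['tool_from_camera']);Pt=cloud(c,Tc);M=toolT(st)@Tc;P=cloud(c,M)
print('bolt/case/floor',[[((M@np.r_[d['at'],1])[:3].round(1),round(d['confidence'],2)) for d in tip_of(t,'wrist')] for t in ['bolt','case','case_floor']])
b=(abs(Pt[...,1])<16)&(Pt[...,2]>-8)&(Pt[...,2]<28)&(Pt[...,0]>12)&(Pt[...,0]<140);q=Pt[b]
print('bolt tool frame',len(q),np.percentile(q,[1,50,99],0).round(1).tolist())
k=q[abs(q[:,1])<4]; print('slopes z,y vs x',[np.degrees(np.arctan(np.polyfit(k[:,0],k[:,i],1)[0])).round(2) for i in (2,1)])
m=(abs(P[...,2]-5)<4)&(abs(P[...,0]-638)<85)&(abs(P[...,1]-226)<140)&(c['color'].min(2)>90)
print('floor',m.sum(),cv2.minAreaRect(P[m][:,:2].astype(np.float32)))
r=(abs(P[...,2]-54)<5)&(abs(P[...,1]-226)<145)&(P[...,0]>540)&(P[...,0]<740);print('rim',np.percentile(P[r],[1,99],0).round(1).tolist())
E
```

```text
bolt/case/floor [[(array([636.8, 219. , 212.2]), 0.88)], [], []]
bolt tool frame 8900 [[13.3, -7.1, 3.0], [68.5, 1.6, 5.5], [112.3, 10.6, 12.7]]
slopes z,y vs x [np.float64(-0.53), np.float64(-0.13)]
floor 19436 ((633.0203247070312, 234.95436096191406), (268.2288513183594, 161.43560791015625), 85.81181335449219)
rim [[563.3, 129.0, 49.1], [737.9, 360.1, 57.8]]
```

View pics/w4.png

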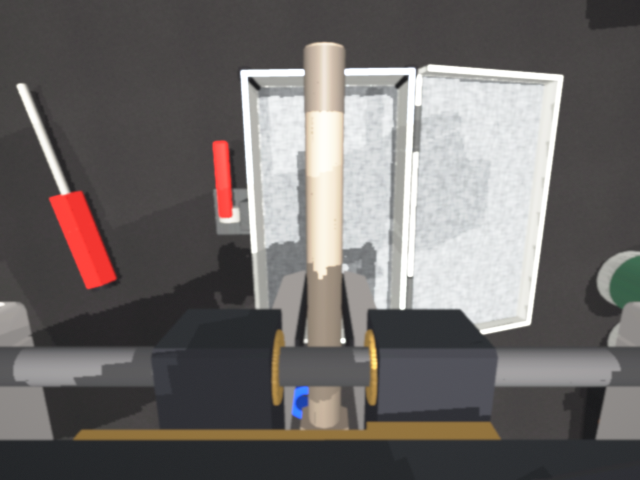

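The view shows the bolt held level along the case's long axis, threaded end at px (323,48), with the case interior between about px 255 and 400. I'm lowering now.

>>> {"api": "send_rows", "payload": {"plan": [{"travel": [0,0,10],"delta_rot": [0,0,0],"fingers": 1},{"travel": [0,-2,20],"delta_rot": [0,0,0],"fingers": 1},{"travel": [0,0,20],"delta_rot": [0,0,0],"fingers": 1},{"travel": [0,0,20],"delta_rot": [0,0,0],"fingers": 1},{"travel": [0,0,20],"delta_rot": [0,0,0],"fingers": 1},{"travel": [0,0,20],"delta_rot": [0,0,0],"fingers": 1},{"travel": [0,0,20],"delta_rot": [0,0,0],"fingers": 1},{"travel": [0,0,20],"delta_rot": [0,0,0],"fingers": 1},{"travel": [0,0,15],"delta_rot": [0,0,0],"fingers": 1},{"travel": [0,0,15],"delta_rot": [0,0,0],"fingers": 1},{"travel": [0,0,10],"delta_rot": [0,0,0],"fingers": 1},{"travel": [0,0,6],"delta_rot": [0,0,0],"fingers": 1},{"travel": [0,0,0],"delta_rot": [0,0,0],"fingers": 1},{"travel": [0,0,0],"delta_rot": [0,0,0],"fingers": 1}]}}

```text
clock: 21.28
eef_pos: [632.3, 216.8, 36.8]
eef_rot: [-3.141, -0.0, 1.486]
wrist_force: [0.6, 0.3, -3.3]
finger_gap: 17.3
```

>>> {"api": "send_rows", "payload": {"plan": [{"travel": [0,0,2],"delta_rot": [0,0,0],"fingers": 1},{"travel": [0,0,2],"delta_rot": [0,0,0],"fingers": 1},{"travel": [0,0,1],"delta_rot": [0,0,0],"fingers": 1},{"travel": [0,0,0],"delta_rot": [0,0,0],"fingers": 1}]}}

```text
clock: 21.78
eef_pos: [632.1, 216.8, 31.2]
eef_rot: [-3.14, -0.0, 1.486]
wrist_force: [-1.1, 0.3, -2.9]
finger_gap: 17.0
```

>>> {"api": "send_rows", "payload": {"plan": [{"travel": [0,0,1],"delta_rot": [0,0,0],"fingers": 1},{"travel": [0,0,1],"delta_rot": [0,0,0],"fingers": 1},{"travel": [0,0,0],"delta_rot": [0,0,0],"fingers": 1},{"travel": [0,0,0],"delta_rot": [0,0,0],"fingers": 1}]}}

```text
clock: 22.28
eef_pos: [632.1, 216.8, 29.4]
eef_rot: [-3.141, -0.0, 1.486]
wrist_force: [0.8, 1.4, -1.2]
finger_gap: 17.2
```

Force is starting to unload, so the head is touching. A little more, then release gently.

>>> {"api": "send_rows", "payload": {"plan": [{"travel": [0,0,1],"delta_rot": [0,0,0],"fingers": 1},{"travel": [0,0,0.5],"delta_rot": [0,0,0],"fingers": 1},{"travel": [0,0,0],"delta_rot": [0,0,0],"fingers": 1},{"travel": [0,0,0],"delta_rot": [0,0,0],"fingers": 1}], "grip_force": 10}}

```text
clock: 22.78
eef_pos: [632.3, 216.8, 28.6]
eef_rot: [-3.141, -0.0, 1.486]
wrist_force: [-3.4, 0.1, 8.0]
finger_gap: 17.2
```

>>> {"api": "send_rows", "payload": {"plan": [{"travel": [0,0,0],"delta_rot": [0,0,0],"fingers": 0.5},{"travel": [0,0,0],"delta_rot": [0,0,0],"fingers": 0.3},{"travel": [0,0,0],"delta_rot": [0,0,0],"fingers": 0.1},{"travel": [0,0,0],"delta_rot": [0,0,0],"fingers": 0},{"travel": [0,0,0],"delta_rot": [0,0,0],"fingers": 0},{"travel": [0,0,0],"delta_rot": [0,0,0],"fingers": 0},{"travel": [0,0,-5],"delta_rot": [0,0,0],"fingers": 0},{"travel": [0,0,-15],"delta_rot": [0,0,0],"fingers": 0},{"travel": [0,0,-25],"delta_rot": [0,0,0],"fingers": 0},{"travel": [0,0,-30],"delta_rot": [0,0,0],"fingers": 0},{"travel": [0,0,-30],"delta_rot": [0,0,0],"fingers": 0},{"travel": [0,0,-30],"delta_rot": [0,0,0],"fingers": 0},{"travel": [0,0,-30],"delta_rot": [0,0,0],"fingers": 0},{"travel": [0,0,-30],"delta_rot": [0,0,0],"fingers": 0},{"travel": [0,0,0],"delta_rot": [0,0,0],"fingers": 0},{"travel": [0,0,0],"delta_rot": [0,0,0],"fingers": 0}]}}

```text
clock: 24.78
eef_pos: [632.0, 216.6, 222.2]
eef_rot: [-3.14, 0.0, 1.486]
wrist_force: [-0.5, -0.2, -0.0]
finger_gap: 46.9
```

```bash
python3 - <<'E'
from h import *
st=manip.read_state();c=camera('wrist');M=toolT(st)@np.array(c['tool_from_camera']);P=cloud(c,M)
print([((M@np.r_[d['at'],1])[:3].round(1),round(d['confidence'],2)) for d in tip_of('bolt','wrist')])
b=(abs(P[...,0]-632)<25)&(P[...,2]>15)&(P[...,2]<45)&(abs(P[...,1]-225)<118)
q=P[b];r=cv2.minAreaRect(q[:,:2].astype(np.float32));print(len(q),r,np.percentile(q,[1,50,99],0).round(1).tolist())
a=camera('side');save(a,'s2.png');cv2.imwrite('pics/fin.png',np.hstack([c['color'],a['color']])[:,:,::-1][::1,::1])
im=cv2.resize(cv2.imread('pics/fin.png'),(800,300));cv2.imwrite('pics/fin.png',im)
P=cloud(a,np.array(a['world_from_camera']));hsv=cv2.cvtColor(a['color'],cv2.COLOR_RGB2HSV)
m=((hsv[...,0]<8)|(hsv[...,0]>172))&(hsv[...,1]>130)&(np.linalg.norm(P-fx([-58.5,70,231]),axis=2)<60)
print('handle',P[m].mean(0).round(1),P[m][:,2].max())
E
```

```text
[(array([641.1, 218.9,   9.2]), 0.95)]
3552 ((642.034423828125, 229.83831787109375), (200.14208984375, 29.28032875061035), 85.40885162353516) [[622.9, 131.6, 15.4], [641.6, 232.2, 21.4], [654.9, 327.8, 29.7]]<stdin>:10: RuntimeWarning: Mean of empty slice.
  ret = um.true_divide(
Traceback (most recent call last):
ValueError: zero-size array to reduction operation maximum which has no identity
```

View pics/fin.png

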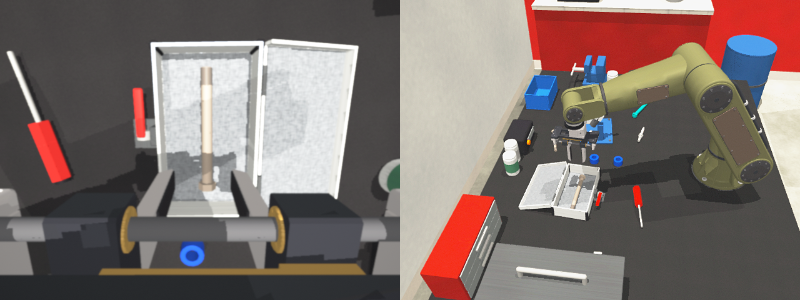

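The bolt lies flat in the case (left view, px (207,75) to (207,187)), and the gripper blocks the handle in the side view. One last numeric check for the handle and for bolt rest, then I hand in.

```bash
python3 - <<'E'
from h import *
st=manip.read_state();c=camera('wrist');M=toolT(st)@np.array(c['tool_from_camera']);P=cloud(c,M)
b=(abs(P[...,0]-640)<28)&(P[...,2]>15)&(P[...,2]<45)&(abs(P[...,1]-225)<118);print(cv2.minAreaRect(P[b][:,:2].astype(np.float32)))
a=camera('top');P=cloud(a,np.array(a['world_from_camera']));hsv=cv2.cvtColor(a['color'],cv2.COLOR_RGB2HSV)
A=axes(RF@[-.5,0,.866],RF@[1,0,0]);Q=(P-fx([40,70,60]))@A
m=((hsv[...,0]<8)|(hsv[...,0]>172))&(hsv[...,1]>130)&(np.linalg.norm(Q-[0,0,197],axis=2)<60)
q=Q[m];print(len(q), len(q) and (np.percentile(q[:,2],[50,95]),cv2.minAreaRect(q[:,:2].astype(np.float32))))
if len(q)>20: print(manip.sign_off())
E
```

```text
((642.563232421875, 229.85870361328125), (200.0748291015625, 29.281518936157227), 84.9751968383789)
185 (array([203.90488173, 208.05090586]), ((1.3028945922851562, -1.2795124053955078), (79.30840301513672, 14.395859718322754), 21.472448348999023))
the job is handed in; nothing more can be done
None
```

The job is handed in, at about 25 s on the robot's clock against the 62 s limit. `sign_off()` gives no verdict.

- **Plunger:** I pulled the T-handle about 40 mm. The spring force read about 15 N there and rose to about 20 N over the next millimetre, so it was at its stop. I then twisted it about 69° clockwise and let go. The last top-camera check still shows it parked, turned about 68.5° with a slide of about 0.032 m.
- **Bolt:** I lifted it out, lowered it into the case while still gripped until the floor pushed back with 8 N, then released it. It lies flat along the case's long axis, with its length spanning both sides of the middle, and the gripper is about 200 mm above it.

**Where the checks disagreed:** After release the bolt was measured at about x 642 mm, where the gripper had let go at x 632 mm. It may have rolled slightly on its hex head, or this may be calibration error. In the last two pictures, less than a second apart in robot time, it shifted by 0.5 mm or less, so I took it as at rest.

The side camera could not confirm the handle because the gripper blocked its view. I did not measure the other things on the bench; no move went near them and they look unmoved in the final views.

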